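# Snap the batch tally onto the full tube carrier

### The job

Take the metal tally with the snap hook out of its rack and clip it onto the rod eye of the carrier that is full of paper tubes: press the hook gently down over the rod until the sprung gate gives way and snaps shut under it with the rod fully home in the bow. Then tug it lightly upwards, with a few newtons, to prove that the gate holds, lower it so that it hangs on the rod, and let go. Never press or pull with more than 25 N, and do not disturb the other things on the table.

Things in the scene. Friction and masses are not known exactly. Their poses are not given: they have to be found in the camera images.
- tally: Metal tally, 0.11 kg, upright in a rack slot: 5 mm wire snap hook (an upside-down U open downwards), grip block on top, plate below. Origin: where the rod's centre is when fully home under the bow; z up, x from spine leg (with plate) to nose leg, y square to the hook. In mm: bow top z 8; legs' inner faces x -9, +9; nose ends at z -31, flared to x 17. In the rack the origin is 89 above the table.
- tally_grip (a point): Centre of the tally's steel grip block, 18 (x) by 12 (y) by 36 (z) mm; 25 mm above the tally's origin, same axes. The block spans z 7 to 43 mm over the origin.
- tally_plate (a point): Middle of the lower edge of the tally's aluminium plate, 4 (x) by 40 (y) by 50 (z) mm; it lies at x -11.5, z -84 mm from the tally's origin. In the rack the plate is 30 mm deep in its slot and needs a lift of 35 mm to clear. Let go on the rod, the tally hangs tilted by up to about 0.35 rad.
- gate_hinge (a joint): Sprung gate, a 4 mm bar 17.5 mm long hinged on the spine leg at x -9.5, z -23.2 mm (tally frame), closing the mouth. 0 = shut; swings only inwards (up), to 1.45 rad, so the rod goes in, not out. Pressing it open with the rod takes about 4 to 12 N; it snaps shut only when the rod is within about 3 mm of fully home. Then the rod has about 18 mm of play between bow and gate.
- full_carrier: Open plywood box, 160 (x) by 200 (y) by 130 (z) mm, fixed, packed with upright paper tubes reaching 144 mm above the table. Origin: centre of its underside. Its -x wall carries the eye, an upright arch of 6 mm steel rod whose straight level top bar runs along the carrier's y, centred at x -125, y 0 mm.
- full_clamp (a point): Middle of the eye's clamp on the full carrier's -x wall, 102 mm up (x -88 mm). The arch's legs, 50 mm apart inside, rise 62 mm to the top bar, 37 mm in front of the clamp. The bar's centre is anywhere from 150 to 190 mm above the table: the clamp is set differently each time and that height is not measured. It does not give under 25 N.
- empty_carrier: The same plywood box with the same eye, but empty; not to be used.
- rack: Dark wooden block, 120 (x) by 70 (y) by 35 (z) mm, fixed. Origin: centre of its underside. Two slots, 6 mm wide in x, 43 mm long in y, 30 mm deep, at x -35 (the hook tally) and x +35 mm (the plain tally).
- plain_tally: Plain wooden tag, 4 by 40 by 62 mm, standing in the rack's other slot, its top 67 mm above the table. Origin: centre of its lower edge. Leave alone.
- bowl: White bowl, 130 mm across, 55 mm high, on the left of the table. Leave alone.
- jar: Glass jar, 64 mm across, 90 mm high, on the right. Leave alone.
- loose_tube0: Upright loose paper tube, 26 mm across, 100 mm high, between the carriers. Leave alone.
- loose_tube1: Like loose_tube0, farther back.
- gate: The gate bar itself, 4 mm round, 17.5 mm long. Origin: its hinge axis on the spine leg; x points along the bar to the nose when shut.
- bow: The curved top of the hook's wire, 5 mm thick, inner radius 9 mm, below the grip block; the rod's seat. Same origin and axes as the tally.
Things that resemble listed ones, but are neither listed nor needed, are in the scene too. Several things have the shape of the tally; the one meant has the colours described above.

How it is judged:
By the outcome, as a careful person would: the job done as asked, in the order asked, and still so for the second after the job is handed in, with the robot touching nothing.
It also fails if it takes over 56 s, if anything falls off the work surface, if the arm or the gripper's body presses on something with over 40 N, if the wrist force passes 120 N, or if a joint passes its speed limit or range.

### The arm

A 6-joint arm with a two-finger parallel gripper is mounted at the origin on the work surface. World frame = base frame: x ahead of the robot, y to its left, z up, the work surface at z = 0. Lengths are in m, angles in rad, forces in N, time in s.
With the tool pointing down it reaches from about 0.35 to 0.975 m from the base axis. Payload 17.4 kg.
Tool frame: the origin (TCP) lies at the very end of the fingers, on their centre line; the grasp point (between the pads) lies 19 mm behind it; z points along the fingers, y is the line along which they close (so a half turn about z gives the same grasp; the last joint's range is limited). The gripper opens to 85 mm and grips with 20 to 120 N. Pads are 22 mm wide; open, the fingers measure 114 mm over their backs; the gripper's body (76 mm by 85 mm) begins 54 mm behind the grasp point. The pads swing forward as they close: fully open they stand 13 mm farther back than shut.
Start: joints at [1.092, 0.116, 1.442, -0, 1.584, -0.038], TCP at [0.288, 0.61, 0.231] pointing down, gripper open.
Joint ranges: [-2.83, 2.83], [-0.83, 2.19], [0.07, 2.5], [-1.14, 4.28], [0.01, 3], [-2.97, 2.97]. Speed limits (rad/s): [1.89, 1.89, 2.22, 3.14, 3.14, 3.14].

### API

Orientations are given as a unit quaternion [w, x, y, z].
In Python, from rig import r, eyes, workorder gives the robot as it stands.
- The arm moves only by the shell command python3 -m pendant 'ROWS'. ROWS is JSON, a list of rows, each an object with "dp": the shift along the world's x, y, z in cm, a list of three; "angular": the turn, a rotation vector about the world's x, y, z in rad, a list of three; "grip": the opening, from -1 (shut) to 1 (fully open). A call has 1 to 12 rows; each row shifts and turns the commanded pose from where the row before left it; what a row does not reach is not made up. A row lasts 1/10 s, in which the tool goes at most 50 mm and 8.59 degrees, less where a joint would pass 70% of its speed; a pose out of reach is approached as far as the arm can. A call is refused whole if a number of a shift passes 5 or a number of a turn 0.15, either way. A call with a gripper value outside its range is refused whole. The fingers move at their own pace and stop on an object; the grip force is fixed at half the most. Time passes only in rows, so rows that do not move let the fingers close. It gives the time, the measured TCP pose, the force, the opening and the grip force at its end, in the units of the state.
- r.state(): the state, without advancing time (a new reading comes with each control period).
- eyes.get_image(name): name is "side" or "top"; returns the picture (384x512x3 uint8, red, green, blue); there is no depth.
- eyes.camera_params(name): a dict with "K" (3x3 intrinsics, pixels), "D" ([k1, k2, p1, p2, k3] as OpenCV has them; the pictures are not rectified), "R" (3x3) and "t" (3): a world point X has camera coordinates R X + t. Camera axes: x right, y down, z forward; pixel columns grow to the right and rows downward; lengths in m; the calibration is good to about 2 mm. A picture is of the moment at which its call begins. camera_params takes no time and is no camera call.
- workorder.hand_in(): hands the job in; it is judged then, once.
The state is a dict: "time_s": time; "joints": joint angles; "qvel": joint speeds; "effort": joint torques, N m; "position": TCP position; "eef_rot": TCP orientation; "force": force on the tool from outside, world axes, zero at the start; "ft_torque": the same for the moment, N m; "width": finger opening in m; "grasp_force": force on a finger pad.
Only numpy, scipy, OpenCV 4.12 (cv2) and the standard library are available. Lean on these libraries where they do the work, as an engineer would, in place of code of your own. Each camera call takes 0.05 s, during which the arm holds its last target. There are 200 camera calls.

## Working session

There is one attempt and no reset: what is moved stays moved. The work goes in short steps, Python scripts to look and compute and a shell command to move; the robot and the scene stay as the last step left them, time stands still between calls to the robot, and variables do not carry over. Pictures are saved under pics/ and viewed, at most 10 in all, crops included, and the job is handed in when it is done.

```bash
mkdir -p pics; ls
python3 - <<'E'
from rig import r,eyes
import cv2,numpy as np
print(r.state())
for n in("side","top"):
    im=eyes.get_image(n);cv2.imwrite(f"pics/{n}0.png",cv2.cvtColor(im,cv2.COLOR_RGB2BGR))
    p=eyes.camera_params(n);print(n,{k:np.round(v,4).tolist() for k,v in p.items()}, (-np.array(p["R"]).T@np.array(p["t"])))
E
```

```text
pics
{'time_s': 0.0, 'joints': array([ 1.09219989e+00,  1.16491435e-01,  1.44226420e+00,  3.31477400e-05,
        1.58398041e+00, -3.77815621e-02]), 'qvel': array([ 7.97709290e-04, -2.94850639e-04,  1.55218118e-03,  1.45573539e-03,
        1.12033135e-03,  7.62546617e-05]), 'effort': array([-2.78463194e-04, -7.31979847e+01, -6.32501221e+01,  4.64365041e-05,
        6.22607287e-03, -7.11797554e-08]), 'position': array([0.28791016, 0.61031531, 0.23055915]), 'eef_rot': array([-1.61994346e-04,  2.18626980e-01,  9.75808340e-01, -5.48514965e-04]), 'force': array([ 0.43614989, -0.56492759,  0.1873512 ]), 'ft_torque': array([ 0.02508734,  0.01269422, -0.00041584]), 'grasp_force': 0.0, 'width': 0.08561513180781705}
side {'K': [[458.9615, 0.0, 248.6281], [0.0, 458.9615, 189.8227], [0.0, 0.0, 1.0]], 'D': [-0.0405, 0.0, 0.0, 0.0, 0.0], 'R': [[0.849, -0.5281, -0.0162], [-0.3859, -0.5988, -0.7018], [0.3609, 0.6021, -0.7122]], 't': [-0.4135, 0.2805, 1.1265]} [ 0.05270932 -0.72864399  0.99239192]
top {'K': [[483.7901, 0.0, 253.8459], [0.0, 483.7901, 180.5246], [0.0, 0.0, 1.0]], 'D': [0.0425, 0.0, 0.0, 0.0, 0.0], 'R': [[0.0007, -1.0, 0.0048], [-0.9944, -0.0012, -0.1056], [0.1056, -0.0047, -0.9944]], 't': [0.0165, 0.5146, 1.4701]} [0.3564464  0.02396763 1.51607357]
```

View pics/side0.png

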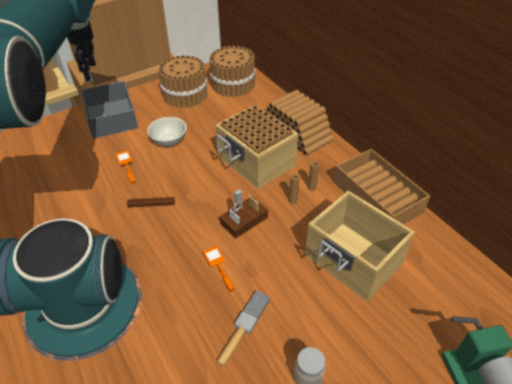

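View pics/top0.png

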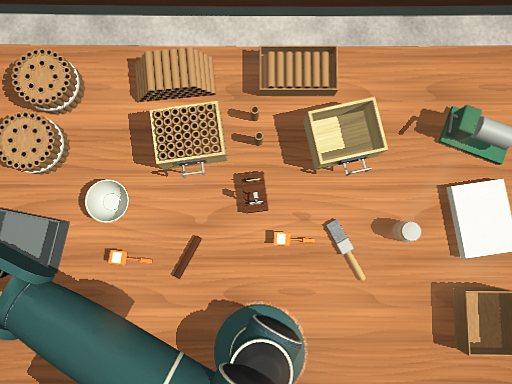

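The side view shows the rack at (243,215) with a grey upright hook tally at (237,203) and the wooden tag at (254,203). The full carrier is at (257,143), its eye at (225,150). The top view shows the rack at (252,192) and the full carrier's eye at (193,169).
Candidates for the tally (top view): grey one in the rack at (253,198), orange tally shapes lying at (283,238) and (122,257), wooden tag at (252,181). The metal one in the rack fits the description, so I'll check it in a crop.

Run:
```python
import cv2,numpy as np
s=cv2.imread("pics/side0.png");t=cv2.imread("pics/top0.png")
f=lambda im,x,y,w,h,k:cv2.resize(im[y:y+h,x:x+w],None,fx=k,fy=k,interpolation=cv2.INTER_CUBIC)
a=f(s,205,120,80,120,5);b=f(t,226,165,50,50,8);c=f(t,170,150,50,30,8)
o=np.zeros((600,800,3),np.uint8);o[:600,:400]=a;o[:400,400:]=b;o[400:600,400:]=c[:200]
cv2.imwrite("pics/crop0.png",o)
```

```text
(no output)
```

View pics/crop0.png

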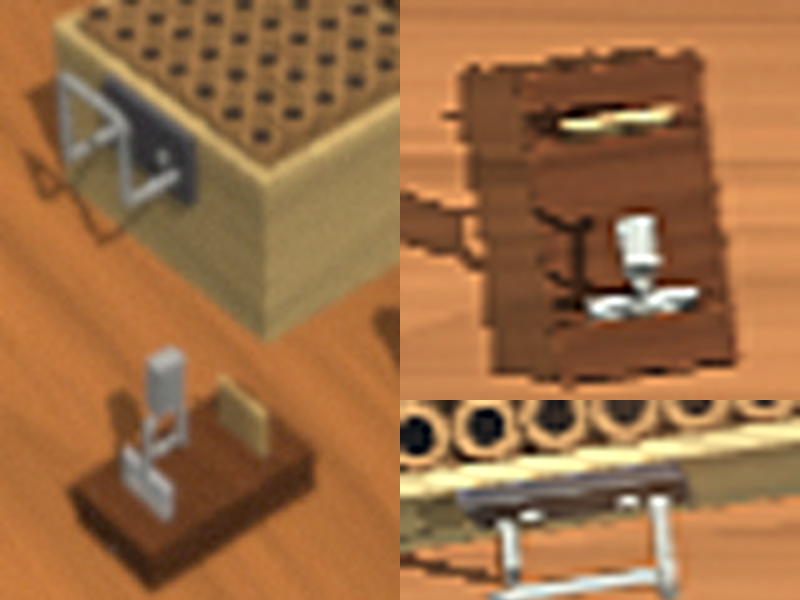

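The crop confirms it: the steel tally has its grip block, hook and plate in the rack, with the plate on the robot side and the nose pointing away. Next I'll measure the grip block, the bar ends and the yaws.

```bash
cat > h.py <<'E'
import cv2,numpy as np
from rig import r,eyes
def ray(n,uv):
    p=eyes.camera_params(n);K,D,R,t=[np.array(p[k],float) for k in("K","D","R","t")]
    q=cv2.undistortPoints(np.array([[uv]],float),K,D)[0,0]
    return -R.T@t, R.T@np.array([q[0],q[1],1])
def plane(n,uv,z):
    c,d=ray(n,uv);return c+d*(z-c[2])/d[2]
def tri(a,b):
    c1,d1=ray("side",a);c2,d2=ray("top",b)
    s=np.linalg.lstsq(np.c_[d1,-d2],c2-c1,rcond=None)[0]
    p,q=c1+s[0]*d1,c2+s[1]*d2;return (p+q)/2,np.linalg.norm(p-q)
def proj(n,X):
    p=eyes.camera_params(n);K,D,R,t=[np.array(p[k],float) for k in("K","D","R","t")]
    return cv2.projectPoints(np.array([X],float),cv2.Rodrigues(R)[0],t,K,D)[0][0,0]
E
python3 - <<'E'
from h import *
s=cv2.imread("pics/side0.png");t=cv2.imread("pics/top0.png")
f=lambda im,x,y,w,h,k:cv2.resize(im[y:y+h,x:x+w],None,fx=k,fy=k,interpolation=cv2.INTER_CUBIC)
o=np.zeros((600,800,3),np.uint8)
o[:300,:400]=f(t,175,155,40,30,10);o[:300,400:]=f(s,205,125,40,30,10)
o[300:,:400]=f(t,236,185,40,30,10);o[300:,400:]=f(s,220,185,40,30,10)
cv2.imwrite("pics/crop1.png",o)
# yaws
def rect(im,roi,lo,hi,n,z):
    x,y,w,h=roi;m=cv2.inRange(cv2.cvtColor(im[y:y+h,x:x+w],cv2.COLOR_BGR2HSV),lo,hi)
    c=max(cv2.findContours(m,0,2)[0],key=cv2.contourArea);b=cv2.boxPoints(cv2.minAreaRect(c))+[x,y]
    P=[plane(n,p,z) for p in b];print(b.round(1).tolist());
    for i in range(4):
        d=P[i]-P[i-1];print(np.round(P[i][:2],4),"len",np.linalg.norm(d).round(4),"yaw",np.degrees(np.arctan2(d[1],d[0])).round(1))
rect(t,(228,160,50,60),(0,60,20),(15,255,105),"top",.035)
print(t[175,260],cv2.cvtColor(t[175:176,260:261],cv2.COLOR_BGR2HSV))
E
```

```text
[[242.0, 191.0], [253.2, 190.1], [254.3, 203.6], [243.1, 204.5]]
[0.4813 0.0534] len 0.0416 yaw 4.9
[0.4842 0.0191] len 0.0344 yaw -85.2
[0.4428 0.0156] len 0.0416 yaw -175.2
[0.4399 0.0498] len 0.0343 yaw 94.8
[ 44  69 116] [[[ 10 158 116]]]
```

View pics/crop1.png

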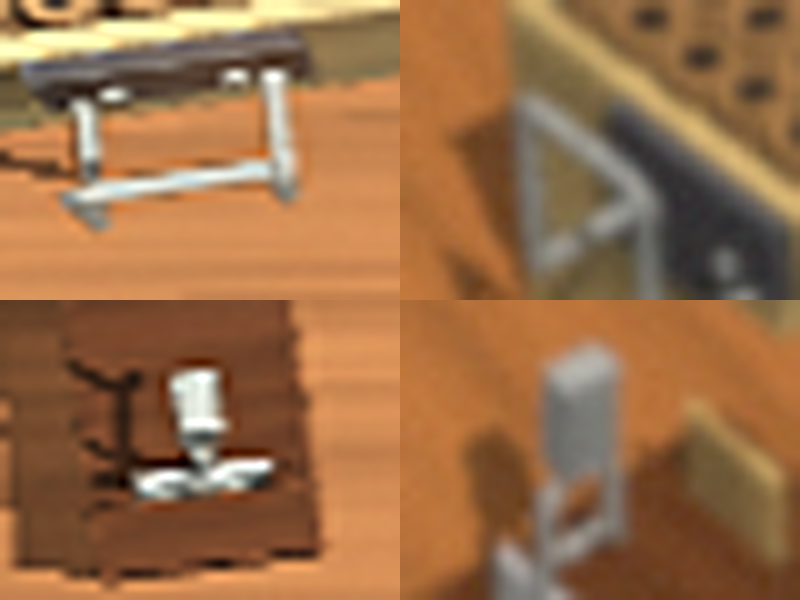

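Top view: bar ends at about (182.1,174.4) and (203.1,171.4), block top centre at (255.0,194.8). Side view: bar ends at (217.4,135.1) and (229.4,144.1), block top centre at (237.8,191.0).

Run:
```python
from h import *
A,e1=tri((217.4,135.1),(182.1,174.4));B,e2=tri((229.4,144.1),(203.1,171.4))
print("bar",A,B,e1,e2,np.linalg.norm(A-B),"yaw y-axis",np.degrees(np.arctan2(-(A-B)[0],(A-B)[1])))
T,e=tri((237.8,191),(255,194.8));print("blocktop",T,e,plane("top",(255,194.8),.132),plane("side",(237.8,191),.132))
t=cv2.imread("pics/top0.png")
for z,n in((.15,'a'),(.17,'b'),(.19,'c')):
  P=[plane("top",p,z) for p in((182.1,174.4),(203.1,171.4))];Q=[plane("side",p,z) for p in((217.4,135.1),(229.4,144.1))];print(z,np.round(P+Q,4).tolist())
# rack corners in top view (from crop), z=.035
R=[plane("top",(400-400)/8+226 and ((u-400)/8+226-.44,v/8+165-.44),.035) for u,v in((535,70),(700,60),(735,360))]
print("rack",np.round(R,4).tolist())
# plate edge slot line & carrier front edge
for a,b,z in(((155,167),(225,158),.13),((135+0,483),(272,465),.055),((560,125),(680,115),.067)):
  if z==.055:a,b=[(236+u/10,185+(v-300)/10) for u,v in(a,b)]
  if z==.067:a,b=[((u-400)/8+226,v/8+165) for u,v in(a,b)]
  p,q=plane("top",a,z),plane("top",b,z);d=p-q;print(z,p,q,np.linalg.norm(d),np.degrees(np.arctan2(-d[0],d[1])))
```

```text
bar [0.51898692 0.22047983 0.15335478] [0.52625918 0.16115185 0.15758623] 0.0014304888643913176 0.00041837397811091067 0.059921616067163105 yaw y-axis 6.9882921637409625
blocktop [0.46332324 0.01374253 0.12851625] 0.0017938709419116775 [0.46223979 0.0141427  0.132     ] [0.46250701 0.01043063 0.132     ]
0.15 [[0.5187, 0.2212, 0.15], [0.5274, 0.1618, 0.15], [0.5215, 0.224, 0.15], [0.5304, 0.1693, 0.15]]
0.17 [[0.5164, 0.2184, 0.17], [0.5249, 0.1598, 0.17], [0.5104, 0.2014, 0.17], [0.519, 0.148, 0.17]]
0.19 [[0.514, 0.2155, 0.19], [0.5224, 0.1578, 0.19], [0.4993, 0.1788, 0.19], [0.5077, 0.1267, 0.19]]
rack [[0.536, 0.0522, 0.035], [0.54, -0.0114, 0.035], [0.4244, -0.0246, 0.035]]
0.13 [0.54246099 0.30235038 0.13      ] [0.56906763 0.10100025 0.13      ] 0.2031004387649857 7.527519761390641
0.055 [0.44236307 0.03020289 0.055     ] [ 0.44784971 -0.01120366  0.055     ] 0.041768474405196085 7.548099471872321
0.067 [0.50997541 0.04080827 0.067     ] [ 0.51381853 -0.00437543  0.067     ] 0.04534684794609519 4.86161625537797
```

```bash
python3 -m pendant '[{"dp":[1.2,-4.2,0],"angular":[0,0,-0.085],"grip":1},{"dp":[1.2,-4.2,0],"angular":[0,0,-0.085],"grip":1},{"dp":[1.2,-4.2,0],"angular":[0,0,-0.085],"grip":1},{"dp":[1.2,-4.2,0],"angular":[0,0,-0.085],"grip":1},{"dp":[1.2,-4.2,0],"angular":[0,0,-0.085],"grip":1},{"dp":[1.2,-4.2,0],"angular":[0,0,-0.085],"grip":1},{"dp":[1.2,-4.2,0],"angular":[0,0,-0.085],"grip":1},{"dp":[1.2,-4.2,0],"angular":[0,0,-0.085],"grip":1},{"dp":[1.2,-4.2,0],"angular":[0,0,-0.085],"grip":1},{"dp":[1.2,-4.2,0],"angular":[0,0,-0.085],"grip":1},{"dp":[1.2,-4.2,0],"angular":[0,0,-0.085],"grip":1},{"dp":[1.2,-4.2,0],"angular":[0,0,-0.085],"grip":1}]'
```

```text
time_s: 1.3
position: [0.4319, 0.1047, 0.2313]
eef_rot: [0.0, 0.668, 0.744, 0.0]
force: [0.9, 0.6, 0.7]
width: 0.0855
grasp_force: 0.0
```

```bash
python3 -m pendant '[{"dp":[1,-3.05,0],"angular":[0,0,0.01],"grip":1},{"dp":[1,-3.05,0],"angular":[0,0,0],"grip":1},{"dp":[1,-3.05,0],"angular":[0,0,0],"grip":1},{"dp":[0,0,-2],"angular":[0,0,0],"grip":1},{"dp":[0,0,-2],"angular":[0,0,0],"grip":1},{"dp":[0,0,-2],"angular":[0,0,0],"grip":1},{"dp":[0,0,0],"angular":[0,0,0],"grip":1},{"dp":[0,0,0],"angular":[0,0,0],"grip":1}]'
python3 - <<'E'
from h import *
im=cv2.cvtColor(eyes.get_image("side"),cv2.COLOR_RGB2BGR);cv2.imwrite("pics/side1.png",im)
cv2.imwrite("pics/c2.png",cv2.resize(im[130:255,185:295],None,fx=4.8,fy=4.8,interpolation=cv2.INTER_CUBIC))
p=r.state()["position"];print(p,proj("side",p),proj("top",p))
top=eyes.get_image("top")[...,::-1];cv2.imwrite("pics/top1.png",top)
E
```

```text
time_s: 2.1
position: [0.462, 0.015, 0.1717]
eef_rot: [-0.0, 0.663, 0.748, -0.0]
force: [0.9, 0.4, -0.5]
width: 0.0857
grasp_force: 0.0
[0.46223984 0.01501598 0.17231459] [236.27654489 178.99057034] [254.78972251 193.69598769]
```

View pics/c2.png

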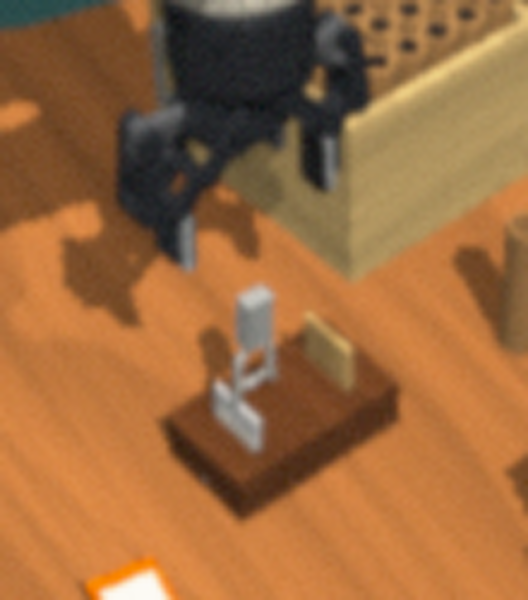

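The fingertips at (187,265) and (325,185) in the crop straddle the block, whose top is at (256,293), and they look centred. Descending and closing.

```bash
python3 -m pendant '[{"dp":[0.05,-0.15,-2],"angular":[0,0,0],"grip":1},{"dp":[0,0,-2],"angular":[0,0,0],"grip":1},{"dp":[0,0,-2],"angular":[0,0,0],"grip":0.4},{"dp":[0,0,-0.9],"angular":[0,0,0],"grip":0},{"dp":[0,0,0],"angular":[0,0,0],"grip":-0.4},{"dp":[0,0,0],"angular":[0,0,0],"grip":-0.4},{"dp":[0,0,0],"angular":[0,0,0],"grip":-0.4}]'
python3 -m pendant '[{"dp":[0,0,0],"angular":[0,0,0],"grip":-0.6},{"dp":[0,0,0],"angular":[0,0,0],"grip":-0.6},{"dp":[0,0,0],"angular":[0,0,0],"grip":-1},{"dp":[0,0,0],"angular":[0,0,0],"grip":-1},{"dp":[0,0,0],"angular":[0,0,0],"grip":-1},{"dp":[0,0,0],"angular":[0,0,0],"grip":-1}]'
```

```text
time_s: 2.9
position: [0.4631, 0.0135, 0.1036]
eef_rot: [0.001, 0.663, 0.748, 0.001]
force: [0.5, -0.4, 0.1]
width: 0.0255
grasp_force: 0.0
time_s: 3.5
position: [0.4622, 0.0134, 0.1037]
eef_rot: [-0.0, 0.663, 0.748, -0.0]
force: [-10.0, -1.0, 12.9]
width: 0.0174
grasp_force: 58.4
```

```bash
python3 -m pendant '[{"dp":[0,0,0.2],"angular":[0,0,0],"grip":-1},{"dp":[0,0,0.3],"angular":[0,0,0],"grip":-1}]'; python3 -m pendant '[{"dp":[0,0,0.5],"angular":[0,0,0],"grip":-1},{"dp":[0,0,1],"angular":[0,0,0],"grip":-1},{"dp":[0,0,1],"angular":[0,0,0],"grip":-1},{"dp":[0,0,1],"angular":[0,0,0],"grip":-1}]'
```

```text
time_s: 3.7
position: [0.461, 0.0134, 0.1066]
eef_rot: [-0.002, 0.663, 0.748, -0.002]
force: [-8.7, -0.3, -5.2]
width: 0.0175
grasp_force: 58.1
time_s: 4.1
position: [0.4624, 0.0135, 0.1429]
eef_rot: [-0.0, 0.663, 0.748, -0.0]
force: [0.4, 0.1, -0.9]
width: 0.0167
grasp_force: 60.1
```

```bash
python3 -m pendant '[{"dp":[0,0,3.5],"angular":[0,0,0],"grip":-1},{"dp":[0,0,4.5],"angular":[0,0,0],"grip":-1},{"dp":[0,0,4.5],"angular":[0,0,0],"grip":-1},{"dp":[0,0,4.2],"angular":[0,0,0],"grip":-1},{"dp":[1,2.97,0],"angular":[0,0,0],"grip":-1},{"dp":[1,2.97,0],"angular":[0,0,0],"grip":-1},{"dp":[1,2.97,0],"angular":[0,0,0.005],"grip":-1},{"dp":[1,2.97,0],"angular":[0,0,0],"grip":-1},{"dp":[1,2.97,0],"angular":[0,0,0],"grip":-1},{"dp":[1,2.95,0],"angular":[0,0,0],"grip":-1},{"dp":[0,0,0],"angular":[0,0,0],"grip":-1},{"dp":[0,0,0],"angular":[0,0,0],"grip":-1}]'
python3 - <<'E'
from h import *
o=np.zeros((600,800,3),np.uint8);p=r.state()["position"];print(p)
for i,n in enumerate(("side","top")):
    im=eyes.get_image(n)[...,::-1];cv2.imwrite(f"pics/{n}2.png",im)
    u,v=proj(n,p).astype(int);x,y=(u-30,v-30) if n=="side" else (u-33,v-50);print(n,x,y,proj(n,p))
    c=np.ascontiguousarray(im[y:y+100,x:x+66]);o[:,i*400:i*400+396]=cv2.resize(c,(396,600),interpolation=cv2.INTER_CUBIC)
cv2.imwrite("pics/c3.png",o)
E
```

```text
time_s: 5.3
position: [0.5226, 0.1919, 0.3095]
eef_rot: [0.0, 0.661, 0.75, -0.0]
force: [-0.6, -0.9, -0.8]
width: 0.0166
grasp_force: 60.0
[0.52255541 0.19187331 0.30953099]
side 189 63 [219.79751528  93.93359819]
top 151 115 [184.77488688 165.39954017]
```

View pics/c3.png

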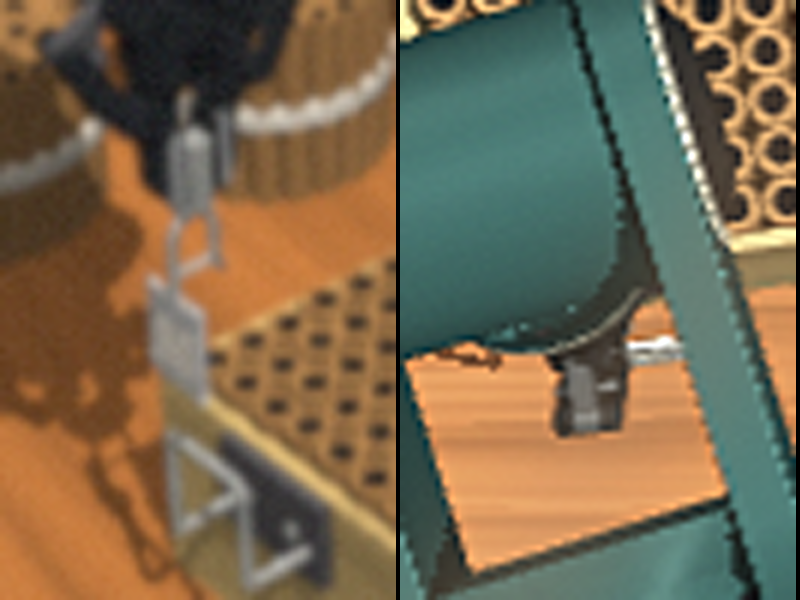

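The side crop shows the tally hanging straight: plate bottom corners at (160,372) and (207,403), bar ends at (172,440) and (245,490). Next I'll compare these with the predicted projections.

Run:
```python
from h import *
p=np.array([.52255,.19187,.30953]);a=np.radians(7.2);X=np.array([np.cos(a),np.sin(a),0]);Y=np.array([-X[1],X[0],0]);Z=np.array([0,0,1.])
o=p-.0147*Z
c=lambda q:(proj("side",q)-[189,63]+.5)*6-.5
for n,(x,y,z) in dict(pbl=(-11.5,20,-84),pbr=(-11.5,-20,-84),ptl=(-11.5,20,-34),ptr=(-11.5,-20,-34),nose=(14,0,-31),blocktop=(0,0,43)).items():print(n,c(o+(x*X+y*Y+z*Z)/1000).round(0))
# bar centre as function of height: top ray mid + side ray mid
for z in(.15,.155,.16,.165,.17):
  t=(plane("top",(182.1,174.4),z)+plane("top",(203.1,171.4),z))/2
  print(z,t.round(4),"side mid pred",c(t).round(0),[c(t+s*.028*Y).round(0) for s in(1,-1)])
```

```text
pbl [155. 358.]
pbr [206. 398.]
ptl [147. 269.]
ptr [200. 309.]
nose [218. 262.]
blocktop [183. 133.]
0.15 [0.5231 0.1915 0.15  ] side mid pred [209. 470.] [array([174., 442.]), array([244., 498.])]
0.155 [0.5225 0.1909 0.155 ] side mid pred [208. 463.] [array([173., 435.]), array([243., 491.])]
0.16 [0.5218 0.1903 0.16  ] side mid pred [206. 456.] [array([172., 428.]), array([242., 484.])]
0.165 [0.5212 0.1897 0.165 ] side mid pred [205. 448.] [array([171., 420.]), array([241., 477.])]
0.17 [0.5206 0.1891 0.17  ] side mid pred [204. 441.] [array([169., 413.]), array([240., 470.])]
```

```bash
python3 -m pendant '[{"dp":[-0.1,0.1,-1],"angular":[0,0,0],"grip":-1},{"dp":[0,0,-2],"angular":[0,0,0],"grip":-1},{"dp":[0,0,-2],"angular":[0,0,0],"grip":-1},{"dp":[0,0,-2],"angular":[0,0,0],"grip":-1},{"dp":[0,0,-1],"angular":[0,0,0],"grip":-1},{"dp":[0,0,-0.4],"angular":[0,0,0],"grip":-1},{"dp":[0,0,-0.4],"angular":[0,0,0],"grip":-1},{"dp":[0,0,0],"angular":[0,0,0],"grip":-1}]'
python3 - <<'E'
from h import *
o=np.zeros((600,800,3),np.uint8);p=r.state()["position"];print(p)
im=eyes.get_image("side")[...,::-1];cv2.imwrite("pics/c4.png",cv2.resize(im[95:170,185:265],(640,600),interpolation=cv2.INTER_CUBIC))
E
```

```text
time_s: 6.2
position: [0.5216, 0.1924, 0.2216]
eef_rot: [0.0, 0.662, 0.75, 0.0]
force: [-0.1, 0.3, -1.2]
width: 0.0169
grasp_force: 60.0
[0.5216096  0.19240977 0.22156886]
```

View pics/c4.png

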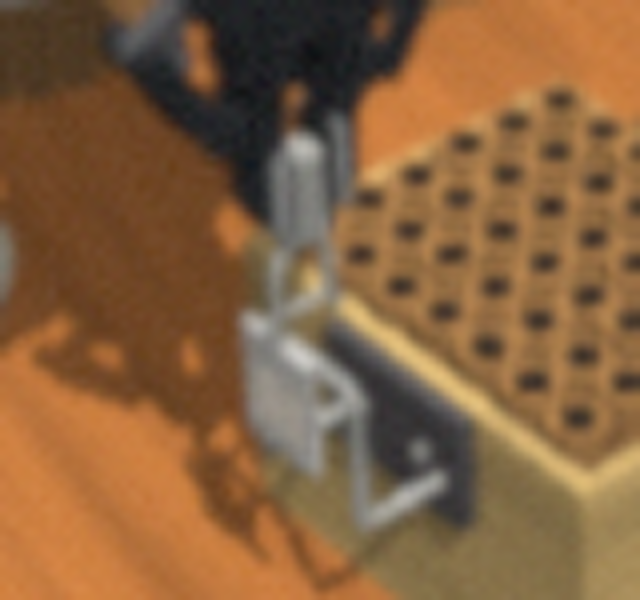

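The plate hangs just in front of the arch, spanning columns 245–320, with the hook mouth above the bar, whose right end is at (360,395). Pressing down in small steps.

```bash
python3 -m pendant '[{"dp":[0,0.2,-0.4],"angular":[0,0,0],"grip":-1},{"dp":[0,0,-0.4],"angular":[0,0,0],"grip":-1},{"dp":[0,0,-0.4],"angular":[0,0,0],"grip":-1},{"dp":[0,0,-0.3],"angular":[0,0,0],"grip":-1}]'; python3 -m pendant '[{"dp":[0,0,-0.2],"angular":[0,0,0],"grip":-1},{"dp":[0,0,-0.2],"angular":[0,0,0],"grip":-1}]'; python3 -m pendant '[{"dp":[0,0,-0.2],"angular":[0,0,0],"grip":-1},{"dp":[0,0,-0.2],"angular":[0,0,0],"grip":-1}]'
```

```text
time_s: 6.65
position: [0.5214, 0.1945, 0.2058]
eef_rot: [-0.0, 0.662, 0.75, -0.0]
force: [-1.0, -0.1, -0.9]
width: 0.0167
grasp_force: 60.0
time_s: 6.85
position: [0.5215, 0.1945, 0.2021]
eef_rot: [-0.0, 0.662, 0.75, -0.0]
force: [0.2, 0.6, -1.8]
width: 0.0166
grasp_force: 60.0
time_s: 7.05
position: [0.5216, 0.1945, 0.1987]
eef_rot: [0.0, 0.662, 0.75, 0.0]
force: [-2.4, 0.4, 3.4]
width: 0.0164
grasp_force: 60.7
```

```bash
for i in 1; do python3 -m pendant '[{"dp":[0,0,-0.2],"angular":[0,0,0],"grip":-1}]'; python3 -m pendant '[{"dp":[0,0,-0.2],"angular":[0,0,0],"grip":-1}]';  python3 -m pendant '[{"dp":[0,0,-0.2],"angular":[0,0,0],"grip":-1}]'; done | egrep "pos|force"
```

```text
position: [0.5216, 0.1945, 0.1966]
force: [-1.0, -0.1, 4.3]
grasp_force: 60.8
position: [0.5217, 0.1945, 0.1946]
force: [-0.4, -0.1, 4.8]
grasp_force: 60.7
position: [0.5216, 0.1945, 0.1924]
force: [-2.7, -0.3, 4.8]
grasp_force: 60.7
```

```bash
(python3 -m pendant '[{"dp":[0,0,-0.2],"angular":[0,0,0],"grip":-1},{"dp":[0,0,-0.2],"angular":[0,0,0],"grip":-1}]'; python3 -m pendant '[{"dp":[0,0,-0.2],"angular":[0,0,0],"grip":-1}]'; python3 -m pendant '[{"dp":[0,0,-0.2],"angular":[0,0,0],"grip":-1}]';  python3 -m pendant '[{"dp":[0,0,-0.2],"angular":[0,0,0],"grip":-1}]';  python3 -m pendant '[{"dp":[0,0,-0.2],"angular":[0,0,0],"grip":-1}]') | egrep "pos|force:"
```

```text
position: [0.5214, 0.1945, 0.188]
force: [-3.2, -0.6, 2.7]
grasp_force: 60.6
position: [0.5214, 0.1944, 0.1859]
force: [-1.8, -0.7, 1.9]
grasp_force: 60.5
position: [0.5213, 0.1945, 0.1839]
force: [-2.0, -1.3, 1.5]
grasp_force: 60.5
position: [0.5214, 0.1944, 0.1819]
force: [-2.7, 0.1, 1.1]
grasp_force: 60.5
position: [0.5214, 0.1944, 0.1799]
force: [-3.2, -0.3, 0.8]
grasp_force: 60.4
```

```bash
(python3 -m pendant '[{"dp":[0,0,-0.2],"angular":[0,0,0],"grip":-1},{"dp":[0,0,-0.2],"angular":[0,0,0],"grip":-1}]'; python3 -m pendant '[{"dp":[0,0,-0.1],"angular":[0,0,0],"grip":-1}]'; python3 -m pendant '[{"dp":[0,0,-0.1],"angular":[0,0,0],"grip":-1}]';  python3 -m pendant '[{"dp":[0,0,-0.1],"angular":[0,0,0],"grip":-1}]';  python3 -m pendant '[{"dp":[0,0,-0.05],"angular":[0,0,0],"grip":-1}]') | egrep "pos|force:"
```

```text
position: [0.5215, 0.1945, 0.1758]
force: [1.0, 0.5, -1.4]
grasp_force: 60.0
position: [0.5216, 0.1945, 0.175]
force: [-0.5, 0.1, -1.7]
grasp_force: 60.0
position: [0.5217, 0.1945, 0.1742]
force: [0.1, 0.1, -1.3]
grasp_force: 60.0
position: [0.5216, 0.1945, 0.1733]
force: [-0.2, 0.1, -0.9]
grasp_force: 60.0
position: [0.5216, 0.1945, 0.1729]
force: [0.6, -0.4, 1.7]
grasp_force: 60.2
```

```bash
(python3 -m pendant '[{"dp":[0,0,-0.04],"angular":[0,0,0],"grip":-1}]'; python3 -m pendant '[{"dp":[0,0,0],"angular":[0,0,0],"grip":-1}]') | egrep "pos|force:"
```

```text
position: [0.5217, 0.1945, 0.1728]
force: [-1.0, -0.2, 3.8]
grasp_force: 60.4
position: [0.5217, 0.1945, 0.1728]
force: [-1.0, 0.3, 3.4]
grasp_force: 60.4
```

Seated against the bow at 3–4 N. Now the tug.

```bash
(python3 -m pendant '[{"dp":[0,0,0.3],"angular":[0,0,0],"grip":-1},{"dp":[0,0,0.4],"angular":[0,0,0],"grip":-1},{"dp":[0,0,0.4],"angular":[0,0,0],"grip":-1},{"dp":[0,0,0.3],"angular":[0,0,0],"grip":-1}]'; python3 -m pendant '[{"dp":[0,0,0.1],"angular":[0,0,0],"grip":-1}]'; python3 -m pendant '[{"dp":[0,0,0.1],"angular":[0,0,0],"grip":-1}]'; python3 -m pendant '[{"dp":[0,0,0.05],"angular":[0,0,0],"grip":-1}]') | egrep "pos|force:"
```

```text
position: [0.5216, 0.1945, 0.1869]
force: [0.2, 0.3, -1.0]
grasp_force: 60.2
position: [0.5216, 0.1945, 0.1879]
force: [-0.3, -0.2, -0.8]
grasp_force: 60.2
position: [0.5215, 0.1945, 0.1885]
force: [0.6, -0.2, -0.7]
grasp_force: 60.2
position: [0.5215, 0.1945, 0.1889]
force: [-0.1, -0.0, -1.7]
grasp_force: 60.2
```

```bash
(python3 -m pendant '[{"dp":[0,0,0.08],"angular":[0,0,0],"grip":-1}]'; python3 -m pendant '[{"dp":[0,0,0.08],"angular":[0,0,0],"grip":-1}]'; python3 -m pendant '[{"dp":[0,0,0.05],"angular":[0,0,0],"grip":-1}]';python3 -m pendant '[{"dp":[0,0,0.04],"angular":[0,0,0],"grip":-1}]') | egrep "pos|force:"
```

```text
position: [0.5214, 0.1944, 0.1895]
force: [0.6, -0.3, -1.3]
grasp_force: 60.2
position: [0.5215, 0.1945, 0.1905]
force: [-0.4, -1.1, -1.6]
grasp_force: 60.2
position: [0.5215, 0.1945, 0.191]
force: [-0.1, -0.6, -0.6]
grasp_force: 60.2
position: [0.5215, 0.1945, 0.1914]
force: [0.1, 1.1, -1.0]
grasp_force: 60.2
```

```bash
(python3 -m pendant '[{"dp":[0,0,0.05],"angular":[0,0,0],"grip":-1}]'; python3 -m pendant '[{"dp":[0,0,0.05],"angular":[0,0,0],"grip":-1}]'; python3 -m pendant '[{"dp":[0,0,0.04],"angular":[0,0,0],"grip":-1}]';python3 -m pendant '[{"dp":[0,0,0.04],"angular":[0,0,0],"grip":-1}]') | egrep "pos|force:"
```

```text
position: [0.5215, 0.1945, 0.1918]
force: [0.4, -0.1, -4.8]
grasp_force: 59.7
position: [0.5214, 0.1944, 0.192]
force: [1.6, 0.1, -7.5]
grasp_force: 59.2
position: [0.5214, 0.1944, 0.1922]
force: [1.9, 0.9, -11.6]
grasp_force: 58.8
position: [0.5213, 0.1944, 0.1924]
force: [3.1, 0.3, -14.1]
grasp_force: 58.6
```

The gate holds. Lowering until the bow rests on the rod.

```bash
(python3 -m pendant '[{"dp":[0,0,-0.2],"angular":[0,0,0],"grip":-1},{"dp":[0,0,-0.4],"angular":[0,0,0],"grip":-1},{"dp":[0,0,-0.4],"angular":[0,0,0],"grip":-1},{"dp":[0,0,-0.4],"angular":[0,0,0],"grip":-1},{"dp":[0,0,-0.3],"angular":[0,0,0],"grip":-1},{"dp":[0,0,-0.2],"angular":[0,0,0],"grip":-1},{"dp":[0,0,0],"angular":[0,0,0],"grip":-1}]'; python3 -m pendant '[{"dp":[0,0,-0.05],"angular":[0,0,0],"grip":-1},{"dp":[0,0,0],"angular":[0,0,0],"grip":-1}]') | egrep "pos|force:"
```

```text
position: [0.5214, 0.1945, 0.1739]
force: [0.3, 0.1, -1.5]
grasp_force: 60.3
position: [0.5215, 0.1945, 0.1738]
force: [0.3, -0.6, -1.2]
grasp_force: 60.3
```

```bash
(python3 -m pendant '[{"dp":[0,0,-0.07],"angular":[0,0,0],"grip":-1},{"dp":[0,0,0],"angular":[0,0,0],"grip":-1}]'; python3 -m pendant '[{"dp":[0,0,-0.03],"angular":[0,0,0],"grip":-1},{"dp":[0,0,0],"angular":[0,0,0],"grip":-1}]') | egrep "pos|force:"
```

```text
position: [0.5216, 0.1945, 0.173]
force: [-0.2, -0.1, -0.2]
grasp_force: 60.3
position: [0.5216, 0.1945, 0.1729]
force: [0.2, -0.4, 1.4]
grasp_force: 60.6
```

The bow rests on the rod. Opening gradually.

```bash
python3 -m pendant '[{"dp":[0,0,0],"angular":[0,0,0],"grip":-0.5},{"dp":[0,0,0],"angular":[0,0,0],"grip":-0.4},{"dp":[0,0,0],"angular":[0,0,0],"grip":-0.3},{"dp":[0,0,0],"angular":[0,0,0],"grip":-0.1},{"dp":[0,0,0],"angular":[0,0,0],"grip":0.1},{"dp":[0,0,0],"angular":[0,0,0],"grip":0.4},{"dp":[0,0,0],"angular":[0,0,0],"grip":0.7},{"dp":[0,0,0],"angular":[0,0,0],"grip":1},{"dp":[0,0,0],"angular":[0,0,0],"grip":1},{"dp":[0,0,0],"angular":[0,0,0],"grip":1},{"dp":[0,0,0],"angular":[0,0,0],"grip":1},{"dp":[0,0,0],"angular":[0,0,0],"grip":1}]'
python3 - <<'E'
from h import *
im=eyes.get_image("side")[...,::-1];cv2.imwrite("pics/c5.png",cv2.resize(im[95:170,185:265],(640,600),interpolation=cv2.INTER_CUBIC))
E
```

```text
time_s: 12.75
position: [0.5215, 0.1945, 0.1727]
eef_rot: [0.0, 0.662, 0.75, 0.0]
force: [0.3, -0.2, 0.5]
width: 0.085
grasp_force: 0.0
```

View pics/c5.png

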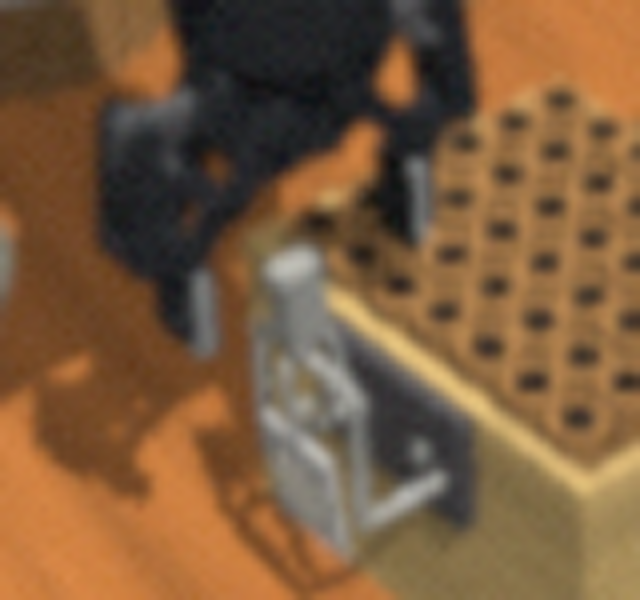

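The tally hangs tilted on the rod, its block at (295,270) between the open fingers, which don't touch it. Lifting straight up.

```bash
python3 -m pendant '[{"dp":[0,0,0.5],"angular":[0,0,0],"grip":1},{"dp":[0,0,1],"angular":[0,0,0],"grip":1},{"dp":[0,0,2],"angular":[0,0,0],"grip":1},{"dp":[0,0,3],"angular":[0,0,0],"grip":1},{"dp":[0,0,3],"angular":[0,0,0],"grip":1},{"dp":[0,0,3],"angular":[0,0,0],"grip":1},{"dp":[0,0,2],"angular":[0,0,0],"grip":1},{"dp":[0,0,0],"angular":[0,0,0],"grip":1},{"dp":[0,0,0],"angular":[0,0,0],"grip":1},{"dp":[0,0,0],"angular":[0,0,0],"grip":1}]'
python3 - <<'E'
from h import *
im=eyes.get_image("side")[...,::-1];cv2.imwrite("pics/c6.png",cv2.resize(im[100:250,185:345],(640,600),interpolation=cv2.INTER_CUBIC))
E
```

```text
time_s: 13.8
position: [0.5213, 0.1944, 0.3168]
eef_rot: [-0.0, 0.662, 0.75, -0.001]
force: [1.5, -0.3, -0.5]
width: 0.0852
grasp_force: 0.0
```

View pics/c6.png

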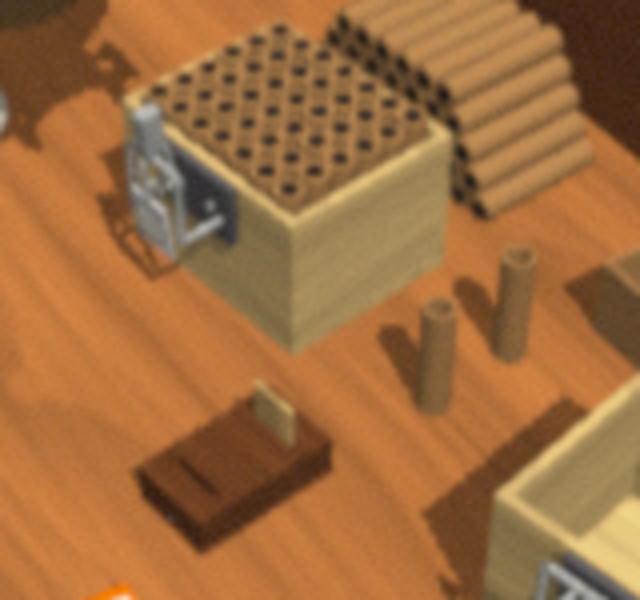

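The tally hangs on the full carrier's eye at (150,180). The rack slot is empty, and the tag and tubes are undisturbed.

```bash
python3 -c "
from rig import workorder
print(workorder.hand_in())"
```

```text
the job is handed in; nothing more can be done
None
```

The tally is clipped on the full carrier's rod and hangs there free. The gate snapped shut, held a tug of about 14 N (firmer than the few newtons asked), and the job was handed in at about 14 s.

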